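# Close the sewing tin with its inner lid and hold the outer lid clear

### The job

The long sewing tin stands open on the wardrobe shelf, and its two lids lie beside it with the outer lid nested on the inner one. Pick the nested pair up as one by the projecting rim of the inner lid, lower it gently on to the tin until the inner lid is fully home, then take the outer lid by its handle and lift it straight off alone, leaving the inner lid undisturbed in the tin, so that needle packets can be laid on it. Finish while still holding the outer lid level in the gripper about 10 cm above the tin, and leave the tin, the flask, the jar and the oak knob where they stand.

Things in the scene. Friction and masses are not known exactly. Their poses are not given: they have to be found in the camera images.
- tin: Open oblong steel sewing tin, loose but heavy (0.9 kg, thread reels inside up to 45 mm). Outside 126 long (own x) x 58 wide (own y) x 75 high, walls 3, mouth 120 x 52 mm. Origin: centre of the underside, own z up. Either way round is the same.
- inner_lid: Aluminium inner lid, 0.10-0.19 kg, own x lengthwise. Origin: centre of the underside of its pan (115 x 47 x 12 deep, lowest 5 mm stepped in to 109 x 41). Above it a rim 130 x 62 (own y), z 12-21 mm, 3 mm proud of the outer lid all round: grip across the 62. Starts lying on the shelf on its pan. Home in the tin the rim rests on the tin's edge, origin 63 mm above the tin's; either way round fits.
- outer_lid: Outer lid, hollow steel cap 124 (own x) x 56 x 15 high, 0.06-0.12 kg, resting loose on the inner lid's rim, skirt 2 mm clear of a low panel on it. Origin: centre of the skirt's lower edge; nested, 21 mm above the inner lid's origin, axes parallel. On top, centred, a bridge handle 46 long (own x), 12 thick (own y), z 15-31 mm: grip across the 12.
- flask: Bystander: upright steel flask-shaped tin with a twist cap, 86 (own x) x 30 x 144 mm, origin at the centre of its underside. Not to be disturbed.
- jar: Bystander: closed glass jar with a steel cap, 70 mm across, 105 mm high, origin at the centre of its underside. Not to be disturbed.
- oak_knob: Bystander: turned oak drawer knob standing on its foot, 38 mm across, 33 mm high, origin at the centre of its underside. Not to be disturbed.
There are look-alikes about, which are no part of the job. Leave any yellow look-alike of the outer_lid alone.

How it is judged:
On the way, in this order (a step that is already met when the one before it is completed fails the run):
1. the nested pair is lifted clear of the shelf as one (height (world z) of inner_lid above 0.04 m and z of outer_lid in the frame of inner_lid between 0.017 and 0.026 m and x of outer_lid in the frame of inner_lid between -0.006 and 0.006 m and y of outer_lid in the frame of inner_lid between -0.006 and 0.006 m), for 0.1 s.
2. the inner lid is fully home in the tin with the outer lid still nested on it (z of inner_lid in the frame of tin between 0.059 and 0.0665 m and x of inner_lid in the frame of tin between -0.006 and 0.006 m and y of inner_lid in the frame of tin between -0.006 and 0.006 m and angle between the z axis of inner_lid and the z axis of tin, either way round below 0.05 rad and angle between the x axis of inner_lid and the x axis of tin, either way round below 0.12 rad and z of outer_lid in the frame of inner_lid between 0.017 and 0.026 m and x of outer_lid in the frame of inner_lid between -0.006 and 0.006 m and y of outer_lid in the frame of inner_lid between -0.006 and 0.006 m), for 0.2 s.
At the end, for the whole second after the job is handed in: Inner lid home in the tin (origin 59 to 66.5 mm above the tin's, within 6 mm, level to 0.05 rad), untouched and still; outer lid held by the fingers, level to 0.2 rad, 5 to 16 cm above its nested place, within 60 mm of the tin's centre; tin moved under 30 mm, bystanders under 25 mm (z of inner_lid in the frame of tin between 0.059 and 0.0665 m and x of inner_lid in the frame of tin between -0.006 and 0.006 m and y of inner_lid in the frame of tin between -0.006 and 0.006 m and angle between the z axis of inner_lid and the z axis of tin, either way round below 0.05 rad and angle between the x axis of inner_lid and the x axis of tin, either way round below 0.12 rad and z of outer_lid in the frame of inner_lid between 0.07 and 0.18 m and horizontal distance between outer_lid and tin below 0.06 m and angle between outer_lid's own z axis and vertical below 0.2 rad and contact force between the fingers and outer_lid above 1 N and contact force between each of the arm, the fingers and inner_lid below 0.2 N and contact force between outer_lid and inner_lid below 0.05 N and contact force between outer_lid and tin below 0.05 N and linear speed of outer_lid below 0.03 m/s and linear speed of inner_lid below 0.02 m/s and angle between tin's own z axis and vertical below 0.05 rad and distance of tin from where it was at the start of the episode below 0.03 m and distance of each of flask, jar, oak_knob from where it was at the start of the episode below 0.025 m); the arm keeps its last pose, push and grip.
It fails at once if the two lids come apart while the inner lid is not sitting in the tin (inner lid left behind, or lifted or dragged out with the outer lid) (distance between outer_lid and inner_lid above 0.035 m and (z of inner_lid in the frame of tin above 0.07 m or horizontal distance between inner_lid and tin above 0.012 m)).
It fails at once if the lids are dropped on to the tin (inner lid moving faster than 0.4 m/s at the tin's mouth) (linear speed of inner_lid above 0.4 m/s and horizontal distance between inner_lid and tin below 0.03 m and z of inner_lid in the frame of tin below 0.09 m).
It fails at once if the tin is shoved more than 30 mm or tipped (distance of tin from where it was at the start of the episode above 0.03 m or angle between tin's own z axis and vertical above 0.15 rad).
It fails at once if the flask, glass jar or oak knob is pushed more than 25 mm or tipped (distance of any of flask, jar, oak_knob from where it was at the start of the episode above 0.025 m or angle between any of flask, jar, oak_knob's own z axis and vertical above 0.3 rad).
It also fails if it takes over 54 s, if anything falls off the work surface, if the arm or the gripper's body presses on something with over 40 N, if the wrist force passes 120 N, or if a joint passes its speed limit or range.

### The arm

A 6-joint arm with a two-finger parallel gripper is mounted at the origin on the work surface. World frame = base frame: x ahead of the robot, y to its left, z up, the work surface at z = 0. Lengths are in m, angles in rad, forces in N, time in s.
With the tool pointing down it reaches from about 0.25 to 0.725 m from the base axis. Payload 4 kg.
Tool frame: the origin (TCP) lies between the finger pads; the fingertips stand 17 mm ahead of it and the grasp point (between the pads) lies 2 mm behind it; z points along the fingers, x is the direction in which the jaws open and shut, and the axes are right-handed (so a half turn about z gives the same grasp; the last joint's range is limited). The gripper opens to 85 mm and grips with 20 to 120 N. Pads are 22 mm wide; open, the fingers measure 114 mm over their backs; the gripper's body (76 mm by 85 mm) begins 54 mm behind the grasp point. The pads swing forward as they close: fully open they stand 13 mm farther back than shut.
Start: joints at [-1.301, 0.241, 0.005, 1.335, 0, 1.571], TCP at [0.133, -0.482, 0.248] pointing down, gripper open.
Joint ranges: [-2.72, 2.72], [-1.05, 1.87], [-1.09, 1.28], [-1.99, 2.15], [-1.42, 1.44], [-3.14, 3.14]. Speed limits (rad/s): [2.79, 2.79, 3.14, 3.14, 3.14, 3.14].

### API

Orientations are given as a unit quaternion [x, y, z, w].
In Python, from workcell import telemetry, cams, workorder gives the robot as it stands. The module is installed in compiled form; this text tells all that it offers.
- The arm moves only by the tool apply_moves, never from a script. Its argument "moves" is a list that holds one entry, the list of rows, each a list of 4 numbers: the shift along the tool's x, y, z in mm, then the turn about the tool's z in degrees. A call has exactly 10 rows; each row shifts and turns the pose as measured when the row begins, along the tool's axes as they then stand; what a row does not reach is not made up. A row lasts 1/10 s, in which the tool goes at most 50 mm and 8.59 degrees, less where a joint would pass 70% of its speed; a pose out of reach is approached as far as the arm can. A call with a gripper value outside its range is refused whole. "hand" is the gripper's target within -1 to 1 (fully open at 1, half-way at 0, shut at -1), set as the call begins (left out, the last holds). The fingers move at their own pace and stop on an object; the grip force is fixed at half the most. Time passes only in rows, so rows that do not move let the fingers close, or fill a call up. It gives the time, the measured TCP pose, the force and the opening at its end, in the units of the state.
- telemetry.get_obs(): the state, without advancing time (a new reading comes with each control period).
- cams.camera(name): name is "scene" or "top" or "wrist"; returns a dict with "color" (400x640x3 uint8, red, green, blue), "fovy" (degrees; the focal length in pixels is half the picture's height over the tangent of half this angle, whatever the lens; pixels are square), "cx", "cy" (the principal point, pixels), "camera_from_world" (4x4, takes a point from world to camera coordinates). Camera axes: x right, y down, z forward; pixel columns grow to the right and rows downward; lengths in m; the calibration is good to about 2 mm. The wrist camera is an equidistant fisheye: a pixel r from the principal point sees the ray r / f radians off the axis. A picture is of the moment at which its call begins. There is no depth.
- workorder.job_done(): hands the job in, once; it reports no verdict.
The state is a dict: "clock": time; "joint_pos": joint angles; "joint_vel": joint speeds; "tau": joint torques, N m; "eef_pos": TCP position; "tool_rot": TCP orientation; "ft_force": force on the tool from outside, world axes, zero at the start; "ft_torque": the same for the moment, N m; "grip_width": finger opening in m.
Only numpy, scipy, OpenCV 4.12 (cv2) and the standard library are available. Lean on these libraries where they do the work, as an engineer would, in place of code of your own. Each camera call takes 0.05 s, during which the arm holds its last target. There are 200 camera calls.

## Working session

There is one attempt and no reset: what is moved stays moved. The work goes in short steps, Python scripts to look and compute and a tool call to move; the robot and the scene stay as the last step left them, time stands still between calls to the robot, and variables do not carry over. Pictures are saved under pics/ and viewed, about 8 in all and at most 12, crops included, and the job is handed in when it is done.

Besides the shell and the picture viewer there is one more tool, called after "Request:" by a JSON object that holds its "method" and its "body". apply_moves: Moves the arm, as the interface text tells. Its arguments: {"type":"object","properties":{"moves":{"type":"array"},"hand":{"type":"number"}},"required":["moves"]}

```bash
mkdir -p pics
python3 - <<'E'
from workcell import telemetry,cams
import cv2,pickle
print(telemetry.get_obs())
for n in("top","scene"):
    c=cams.camera(n); pickle.dump(c,open(n+".pkl","wb")); cv2.imwrite(f"pics/{n}0.png",c["color"][:,:,::-1]); print(n,c["fovy"],c["cx"],c["cy"],c["camera_from_world"])
E
```

```text
{'clock': 0.0, 'joint_pos': array([-1.30104829e+00,  2.41422387e-01,  3.72383545e-03,  1.33521577e+00,
        1.55617607e-05,  1.57083344e+00]), 'joint_vel': array([-0.00295792, -0.0003744 ,  0.00093225, -0.00197965,  0.00031276,
       -0.00088556]), 'tau': array([-1.41318492e-04, -3.72316110e+01,  2.52408868e+01,  1.68390427e-02,
        1.57566969e-04, -2.79268043e-06]), 'eef_pos': array([ 0.13308787, -0.48133655,  0.24740809]), 'tool_rot': array([ 7.95754793e-01, -6.05618021e-01, -8.38012581e-04, -6.47507352e-04]), 'ft_force': array([-0.13463296, -0.24682099, -0.22753612]), 'ft_torque': array([-0.03815167,  0.05711146,  0.02928387]), 'grip_width': 0.08550709628107757}
top 52.35202605316083 321.68019832206613 197.2206113681576 [[-0.0057426  -0.99993217  0.01013307  0.02820003]
 [-0.98763779  0.00408404 -0.15670009  0.59713468]
 [ 0.15664808 -0.01090767 -0.98759425  1.06629793]
 [ 0.          0.          0.          1.        ]]
scene 42.44455743563134 323.710583724985 199.6983308232091 [[-0.60672092  0.79476974  0.01519157  0.32652791]
 [ 0.46930763  0.3735597  -0.80012718 -0.24192083]
 [-0.64159183 -0.47832438 -0.59963798  1.62784205]
 [ 0.          0.          0.          1.        ]]
```

View pics/top0.png

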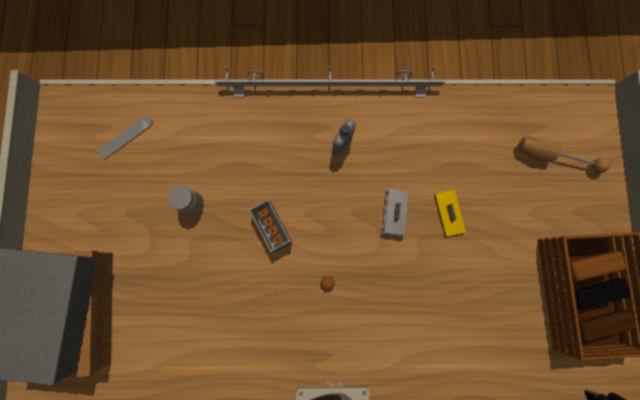

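View pics/scene0.png

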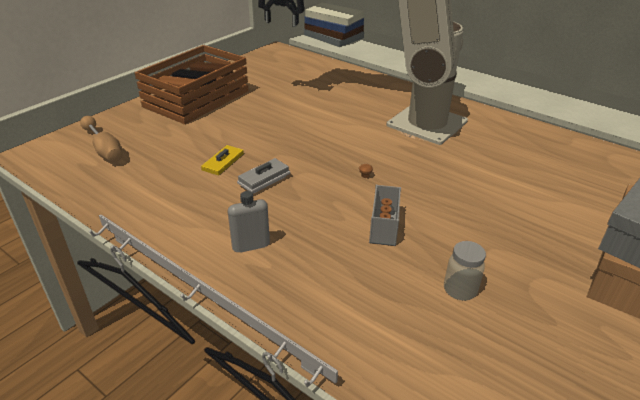

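The top view shows the tin at (270,228), the nested pair at (396,213), the yellow look-alike at (450,213), the knob at (327,283), the flask at (343,138) and the jar at (185,200). The scene view agrees with this.

```bash
cat > h.py <<'E'
import numpy as np,cv2,pickle
from workcell import telemetry,cams
from scipy.spatial.transform import Rotation as R
def ray(c,px,fish=False):
    f=200/np.tan(np.radians(c["fovy"]/2)); d=(np.asarray(px,float).reshape(-1,2)-[c["cx"],c["cy"]])/f
    if fish:
        r=np.linalg.norm(d,axis=1,keepdims=True)+1e-12; v=np.hstack([d/r*np.sin(r),np.cos(r)])
    else: v=np.hstack([d,np.ones((len(d),1))])
    T=np.asarray(c["camera_from_world"]); return -T[:3,:3].T@T[:3,3], v@T[:3,:3]
def onplane(c,px,z,fish=False):
    o,v=ray(c,px,fish); return (o+v*((z-o[2])/v[:,2])[:,None])[:,:2]
def project(c,P,fish=False):
    T=np.asarray(c["camera_from_world"]); q=np.atleast_2d(P)@T[:3,:3].T+T[:3,3]
    f=200/np.tan(np.radians(c["fovy"]/2)); r=np.linalg.norm(q[:,:2],axis=1,keepdims=True)+1e-12
    k=np.arctan2(r,q[:,2:])/r if fish else 1/q[:,2:]
    return q[:,:2]*k*f+[c["cx"],c["cy"]]
def rect(P):  # world points -> centre, sides, long axis deg
    (cx,cy),_,_=r=cv2.minAreaRect((np.asarray(P)*1000).astype(np.float32)); b=cv2.boxPoints(r)
    e=[b[1]-b[0],b[2]-b[1]]; e.sort(key=np.linalg.norm); a=np.degrees(np.arctan2(e[1][1],e[1][0]))%180
    return np.round([cx,cy,np.linalg.norm(e[1]),np.linalg.norm(e[0]),a],1)
def tool_delta(goal,o=None):  # world goal xyz -> tool mm
    o=o or telemetry.get_obs(); return np.round(R.from_quat(o["tool_rot"]).inv().apply(np.array(goal)-o["eef_pos"])*1000,1)
def yaw(o): # tool x direction in world, deg
    x=R.from_quat(o["tool_rot"]).as_matrix()[:,0]; return np.degrees(np.arctan2(x[1],x[0]))
E
python3 - <<'E'
from h import *
c=pickle.load(open("top.pkl","rb")); im=c["color"]
hsv=cv2.cvtColor(im,cv2.COLOR_RGB2HSV)
m=((hsv[...,1]<60)&(hsv[...,2]>70)).astype(np.uint8)
n,l,s,ce=cv2.connectedComponentsWithStats(m)
for name,p,z in(("pair",(396,213),.03),("tin",(270,228),.075)):
    ids=[i for i in range(1,n) if s[i,4]>15 and np.hypot(*(ce[i]-p))<28]
    ys,xs=np.nonzero(np.isin(l,ids)); print(name,len(xs),rect(onplane(c,np.c_[xs,ys],z)))
for n,p,z in(("flask",(346,126),.144),("knob",(327,283),.02),("jar",(183,197),.105),("yellow",(450,213),.04)): print(n,onplane(c,p,z))
o=telemetry.get_obs();print(yaw(o))
E
```

```text
pair 911 [ 558.  -177.4  125.3   60.   172.3]
tin 398 [518.5 163.3 126.2  59.4  28.1]
flask [[ 0.76674244 -0.03718304]]
knob [[0.3658831  0.01187163]]
jar [[0.59011461 0.38406834]]
yellow [[ 0.55305045 -0.32686163]]
-74.54298084073699
```

Request:
{"method": "apply_moves", "body": {"moves": [[[-16,-44,0,0],[-16,-44,0,0],[-16,-44,0,0],[-16,-44,0,0],[-16,-44,0,0],[-16,-44,0,0],[-16,-44,0,0],[-16,-44,0,0],[-16,-44,0,0],[-16,-44,0,0]]], "hand": 1}}

```text
clock: 1.1
eef_pos: [0.5234, -0.2051, 0.2425]
tool_rot: [0.791, -0.612, -0.004, 0.0]
ft_force: [0.2, -0.1, -0.4]
grip_width: 0.0854
```

Request:
{"method": "apply_moves", "body": {"moves": [[[0,0,0,-8.5],[0,0,0,-8.5],[0,0,0,-8.5],[0,0,0,-8.5],[0,0,0,-8.5],[0,0,0,-8.5],[0,0,0,-8.5],[0,0,0,-8.5],[0,0,0,-8.5],[0,0,0,-8.5]]]}}

```text
clock: 2.1
eef_pos: [0.5267, -0.1966, 0.2336]
tool_rot: [0.996, 0.094, -0.009, -0.007]
ft_force: [-0.0, 1.1, -0.6]
grip_width: 0.0852
```

Request:
{"method": "apply_moves", "body": {"moves": [[[0,0,0,-8.5],[0,0,0,-8.5],[0,0,0,-8.5],[0,0,0,-8.5],[0,0,0,-8.5],[0,0,0,-8.5],[0,0,0,-8.5],[0,0,0,-8.5],[0,0,0,-4],[0,0,0,0]]]}}

```text
clock: 3.1
eef_pos: [0.5232, -0.1953, 0.2269]
tool_rot: [0.744, 0.668, -0.007, -0.017]
ft_force: [-0.0, -0.1, 0.2]
grip_width: 0.0854
```

Run:
```python
from h import *
o=telemetry.get_obs(); print(o["clock"],o["eef_pos"],yaw(o),o["joint_pos"],tool_delta([.558,-.1774,.247],o))
c=cams.camera("wrist"); pickle.dump(c,open("w1.pkl","wb")); cv2.imwrite("pics/w1.png",c["color"][:,:,::-1])
T=c["camera_from_world"]; print(c["fovy"],-T[:3,:3].T@T[:3,3],T[2,:3])
```

```text
3.1 [ 0.52318172 -0.19532736  0.22686081] 83.75430781492946 [-0.35916264  0.39501292  0.16481822  1.37741109  0.00359358 -0.25043999] [ 21.9  32.  -21. ]
65.70646984690485 [ 0.45291577 -0.18839448  0.35416144] [ 0.25879339 -0.01643444 -0.96579288]
```

View pics/w1.png

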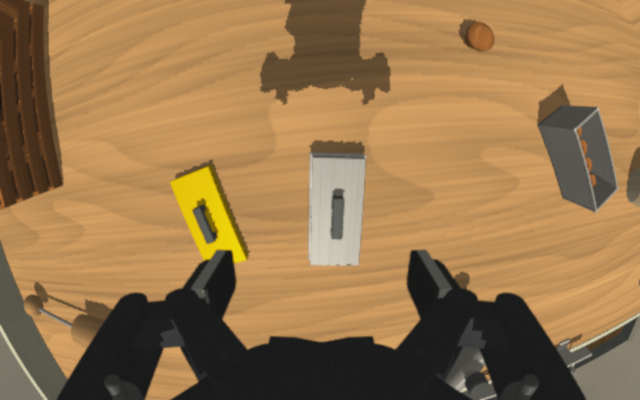

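The wrist view shows the pair's top at (337,210), its handle at (337,214), and the tin at (577,160). I'll measure both finely from this picture, and the tool tilt too.

Run:
```python
from h import *
c=pickle.load(open("w1.pkl","rb")); hsv=cv2.cvtColor(c["color"],cv2.COLOR_RGB2HSV)
print(hsv[185:200:7,337],hsv[152,337],hsv[210,[316,330,350,362]],hsv[[110,150,190],[560,570,590]])
for t in(100,150,180):
    m=((hsv[...,1]<50)&(hsv[...,2]>t)).astype(np.uint8); m[:,:300]=0;m[:,375:]=0;m[:135]=0;m[275:]=0
    ys,xs=np.nonzero(m); print(t,len(xs),xs.min(),xs.max(),ys.min(),ys.max(),[rect(onplane(c,np.c_[xs,ys],z,True)) for z in(.021,.036)])
m=((hsv[...,2]<130)&(hsv[...,1]<80)).astype(np.uint8); m[:,:325]=0;m[:,350:]=0;m[:180]=0;m[245:]=0
ys,xs=np.nonzero(m); print("handle",rect(onplane(c,np.c_[xs,ys],.050,True)))
o=telemetry.get_obs(); print(R.from_quat(o["tool_rot"]).as_matrix())
cv2.imwrite("pics/w1c.png",cv2.resize(np.hstack([c["color"][130:280,295:380,::-1],c["color"][80:230,530:630,::-1]]),None,fx=4,fy=4,interpolation=cv2.INTER_NEAREST))
```

```text
[[ 20  30 190]
 [ 20  26  87]
 [ 36  15  83]] [16 79 94] [[ 22  28 201]
 [ 24  27 189]
 [ 23  28 190]
 [ 18  54 174]] [[20 21 73]
 [20 25 90]
 [24 27 96]]
100 5241 309 365 153 264 [array([ 560.8, -179.7,  132.5,   60. ,  172.1]), array([ 556. , -180.1,  126.5,   57.3,  172.1])]
150 4980 309 365 154 264 [array([ 561.4, -179.8,  131.3,   60. ,  172.1]), array([ 556.6, -180.2,  125.3,   57.3,  172.1])]
180 4641 309 363 156 264 [array([ 562.4, -179.8,  129.1,   59.6,  172.3]), array([ 557.5, -180.2,  123.3,   56.9,  172.3])]
handle [ 553.9 -178.9   53.5   11.8  172.6]
[[ 0.10993315  0.99338147 -0.03328595]
 [ 0.99385952 -0.10943924  0.016319  ]
 [ 0.01256821 -0.03487555 -0.99931263]]
```

View pics/w1c.png

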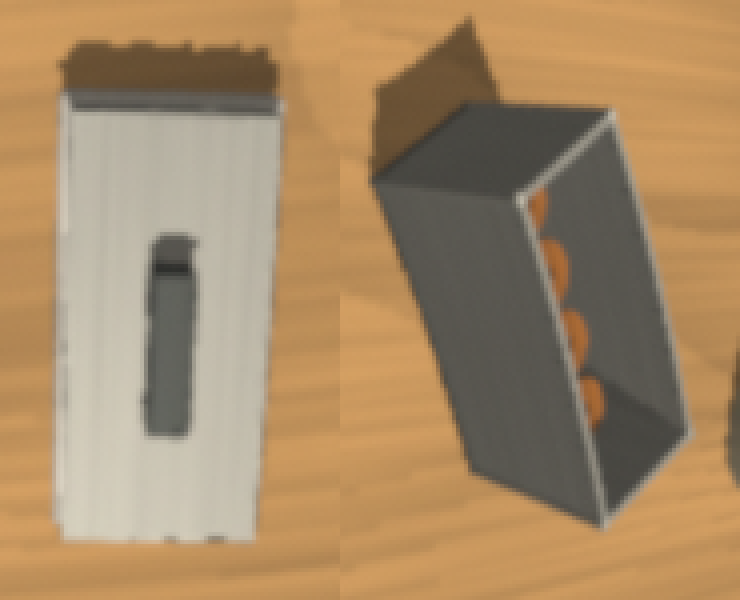

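Run:
```python
from h import *
c=pickle.load(open("w1.pkl","rb"))
p=[(575.5,129.5),(598,108.25),(617.5,189.25),(595.75,211.75)]
print("tin",rect(onplane(c,p,.075,True)))
o=telemetry.get_obs(); M=R.from_quat(o["tool_rot"])
for px in((232,251),(410,252)):
    w,v=ray(c,px,True); w=M.inv().apply(w-o["eef_pos"]); v=M.inv().apply(v)[0]
    print("cam in tool",w); 
    for x in(-.04275,.04275):
        t=(x-w[0])/v[0]; print(x,(w+t*v)*1000)
print(tool_delta([.5575,-.180,.06],o),yaw(o))
```

```text
tin [520.5 165.3 124.6  56.3  28.1]
cam in tool [ 0.00075359 -0.07498208 -0.12482206]
-0.04275 [-42.75        -7.34032198   6.91691694]
0.04275 [  42.75       -140.28038848 -251.99696703]
cam in tool [ 0.00075359 -0.07498208 -0.12482206]
-0.04275 [ -42.75       -142.92741772 -256.22453097]
0.04275 [42.75       -9.39068978  2.02798013]
[ 16.9  38.3 165.8] 83.68803758145593
```

Request:
{"method": "apply_moves", "body": {"moves": [[[4,8,15,1.5],[4,8,15,0],[4,8,15,0],[4,8,15,0],[2,6,15,0],[0,3,15,0],[0,0,15,0],[0,0,15,0],[0,0,10,0],[0,0,0,0]]]}}

```text
clock: 4.15
eef_pos: [0.5643, -0.1777, 0.0818]
tool_rot: [0.754, 0.656, -0.009, -0.02]
ft_force: [-0.4, 0.1, -0.8]
grip_width: 0.0856
```

Run:
```python
from h import *
o=telemetry.get_obs(); print(o["clock"],o["eef_pos"],yaw(o),tool_delta([.5575,-.180,.016],o)); print(R.from_quat(o["tool_rot"]).as_matrix()[2])
c=cams.camera("wrist"); pickle.dump(c,open("w2.pkl","wb")); cv2.imwrite("pics/w2.png",c["color"][:,:,::-1])
```

```text
4.15 [ 0.56431422 -0.17772747  0.08182512] 81.99876409703835 [-4.  -3.7 66. ]
[ 0.01247944 -0.041969   -0.99904097]
```

View pics/w2.png

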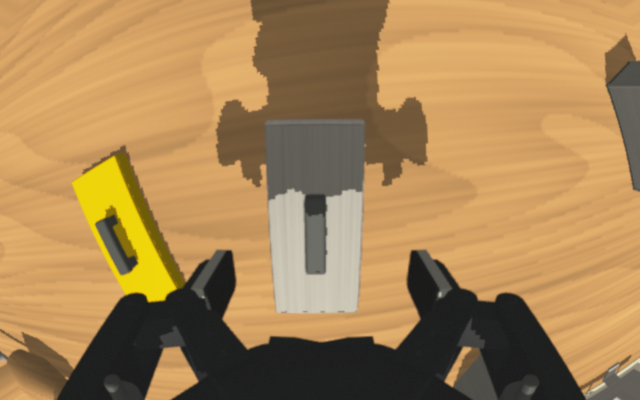

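The pair is centred between the fingers: lid edges at columns 266–364, fingers at 232 and 410. The yellow lid is clear of the left finger.

Run:
```python
from h import *
c=pickle.load(open("w2.pkl","rb")); hsv=cv2.cvtColor(c["color"],cv2.COLOR_RGB2HSV)
m=(hsv[...,1]<62).astype(np.uint8); m[:,:255]=0;m[:,372:]=0;m[:113]=0;m[320:]=0
m=cv2.morphologyEx(m,cv2.MORPH_OPEN,np.ones((5,5),np.uint8))
ys,xs=np.nonzero(m); print(len(xs),xs.min(),xs.max(),ys.min(),ys.max())
for z in(.021,.036): r=rect(onplane(c,np.c_[xs,ys],z,True)); print(z,r,tool_delta([r[0]/1e3,r[1]/1e3,.016]))
```

```text
17870 265 364 119 312
0.021 [ 562.4 -179.7  136.1   60.7  172.1] [-3.   0.7 66.5]
0.036 [ 557.  -178.8  125.3   55.9  172.1] [-2.8 -4.7 66.8]
```

Request:
{"method": "apply_moves", "body": {"moves": [[[-1,-2,7,0],[-1,-2,7,0],[-1,-1,7,0],[0,0,7,0],[0,0,7,0],[0,0,7,0],[0,0,5,0],[0,0,4,0],[0,0,2,0],[0,0,0,0]]]}}

```text
clock: 5.2
eef_pos: [0.5586, -0.1801, 0.0275]
tool_rot: [0.755, 0.656, -0.008, -0.017]
ft_force: [0.1, 0.9, 0.3]
grip_width: 0.0853
```

Run:
```python
from h import *
o=telemetry.get_obs(); print(o["clock"],o["eef_pos"],o["ft_force"],yaw(o),tool_delta([.5576,-.179,.016],o)); print(R.from_quat(o["tool_rot"]).as_matrix()[2])
```

```text
5.2 [ 0.55861926 -0.18010049  0.0275128 ] [0.08272148 0.91875207 0.34720821] 81.97408916238308 [ 0.8 -0.7 11.6]
[ 0.01149366 -0.03619328 -0.99927871]
```

Request:
{"method": "apply_moves", "body": {"moves": [[[0,0,4,0],[0,0,4,0],[0,0,3,0],[0,0,1,0],[0,0,0,0],[0,0,0,0],[0,0,0,0],[0,0,0,0],[0,0,0,0],[0,0,0,0]]]}}

```text
clock: 6.2
eef_pos: [0.5591, -0.1801, 0.0155]
tool_rot: [0.755, 0.656, -0.007, -0.016]
ft_force: [-0.1, -1.0, -0.5]
grip_width: 0.0856
```

Request:
{"method": "apply_moves", "body": {"moves": [[[0,0,0,0],[0,0,0,0],[0,0,0,0],[0,0,0,0],[0,0,0,0],[0,0,0,0],[0,0,0,0],[0,0,0,0],[0,0,0,0],[0,0,0,0]]], "hand": -1}}

```text
clock: 7.2
eef_pos: [0.5593, -0.1801, 0.0161]
tool_rot: [0.755, 0.656, -0.007, -0.016]
ft_force: [0.5, -0.7, -0.1]
grip_width: 0.0606
```

Request:
{"method": "apply_moves", "body": {"moves": [[[0,0,-5,0],[0,0,-8,0],[0,0,-12,0],[0,0,-18,0],[0,0,-22,0],[0,0,-22,0],[0,0,-22,0],[0,0,-18,0],[0,0,-12,0],[0,0,-6,0]]]}}

```text
clock: 8.2
eef_pos: [0.5629, -0.1822, 0.1719]
tool_rot: [0.755, 0.656, -0.007, -0.017]
ft_force: [-0.1, -0.5, -2.8]
grip_width: 0.0605
```

Run:
```python
from h import *
o=telemetry.get_obs(); print(o["clock"],o["eef_pos"],o["ft_force"],yaw(o),tool_delta([.5205,.165,.16],o)); print(R.from_quat(o["tool_rot"]).as_matrix()[2])
c=cams.camera("wrist"); pickle.dump(c,open("w3.pkl","wb")); cv2.imwrite("pics/w3.png",c["color"][:,:,::-1])
```

```text
8.2 [ 0.56289269 -0.18217229  0.17192874] [-0.0542729  -0.53988397 -2.83370136] 81.9822737599433 [337.7 -89.8  18.8]
[ 0.01123938 -0.03452576 -0.99934061]
```

View pics/w3.png

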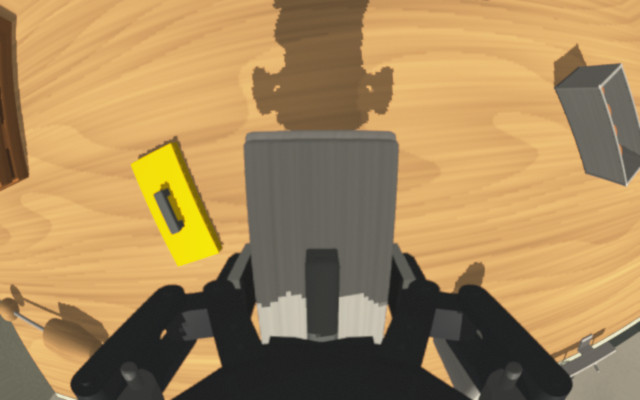

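The pair came up as one. The rim's near edge is at row 131 and the tin is at the upper right (600,120). Next I move to a vantage beside the tin and turn to its heading.

Request:
{"method": "apply_moves", "body": {"moves": [[[10,0,-1,0],[18,-1,-1,0],[26,-2,-1,0],[30,-2,-1,0],[32,-2,-1,0],[32,-2,-1,0],[30,-2,-1,0],[24,-2,-1,0],[16,-1,-1,0],[8,0,-1,0]]]}}

```text
clock: 9.25
eef_pos: [0.5762, 0.0567, 0.1787]
tool_rot: [0.755, 0.655, -0.011, -0.022]
ft_force: [0.9, -0.1, -2.3]
grip_width: 0.0606
```

Request:
{"method": "apply_moves", "body": {"moves": [[[0,0,-1,-3],[0,0,-1,-5],[0,0,-1,-5],[0,0,-1,-5],[0,0,-1,-5],[0,0,-1,-5],[0,0,-1,-5],[0,0,-1,-3],[0,0,-1,0],[0,0,-1,0]]]}}

```text
clock: 10.25
eef_pos: [0.5716, 0.0583, 0.1823]
tool_rot: [0.504, 0.863, -0.008, -0.031]
ft_force: [-0.2, -0.6, -1.6]
grip_width: 0.0605
```

Run:
```python
from h import *
o=telemetry.get_obs(); print(o["clock"],o["eef_pos"],o["ft_force"],yaw(o),tool_delta([.5205,.165,.16],o)); print(R.from_quat(o["tool_rot"]).as_matrix()[2])
c=cams.camera("wrist"); pickle.dump(c,open("w4.pkl","wb")); cv2.imwrite("pics/w4.png",c["color"][:,:,::-1])
```

```text
10.25 [0.57155352 0.05825096 0.18226759] [-0.22301567 -0.6299481  -1.57733087] 119.33347926046376 [117.    9.   27.1]
[ 0.04472634 -0.04579244 -0.9979492 ]
```

View pics/w4.png

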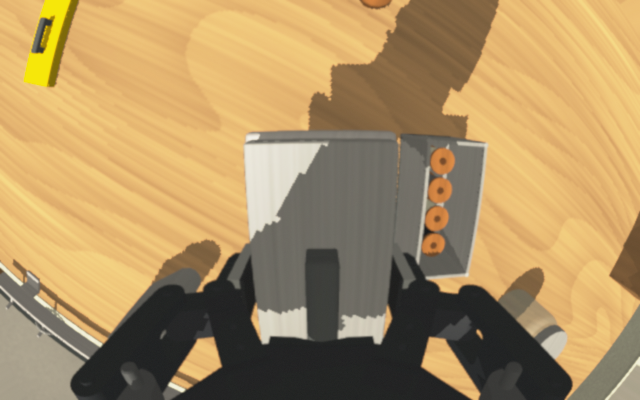

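Run:
```python
from h import *
c=pickle.load(open("w4.pkl","rb"))
cv2.imwrite("pics/w4c.png",cv2.resize(c["color"][125:285,390:495,::-1],None,fx=3.5,fy=3.5,interpolation=cv2.INTER_NEAREST))
o=telemetry.get_obs(); M=R.from_quat(o["tool_rot"]).as_matrix(); print(M)
# rim near-end edge, tool y
for n,f in(("w3",[(250,132),(392,132)]),("w4",[(250,132),(392,132)])):
    cc=pickle.load(open(n+".pkl","rb")); T=cc["camera_from_world"]
    pos=[.56289,-.18217,.17193] if n=="w3" else o["eef_pos"]; 
    if n=="w4":
        for z in(-.004,.0,.004): print([np.round(M.T@(np.append(p,pos[2]+z)-pos)*1000,1) for p in onplane(cc,f,pos[2]+z,True)])
```

```text
[[-0.48946104  0.86985017 -0.06155136]
 [ 0.87088269  0.49121251  0.0165413 ]
 [ 0.04462325 -0.04550769 -0.99796684]]
[array([-29.4, -63.9,   5.6]), array([ 31.8, -63.7,   8.3])]
[array([-28.5, -64.3,   1.7]), array([ 30.8, -64. ,   4.3])]
[array([-27.5, -64.6,  -2.3]), array([ 29.9, -64.3,   0.3])]
```

View pics/w4c.png

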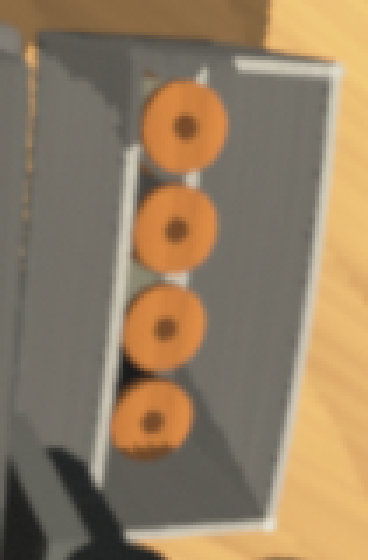

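Run:
```python
from h import *
c=pickle.load(open("w4.pkl","rb"))
f=lambda P: onplane(c,np.array(P)/3.5+[390,125],.075,True)*1000
L=f([(126,148),(110,312),(94,480)]);Rr=f([(341,70),(312,312),(275,520)]);T=f([(240,57),(290,60),(338,63)]);B=f([(130,541),(200,534),(270,530)])
a=lambda P:np.degrees(np.arctan2(*(P[-1]-P[0])[::-1]))
print("angles",a(L),a(Rr),a(T)-90,a(B)-90)
th=np.radians(28.1); u=np.array([np.cos(th),np.sin(th)]); v=np.array([-u[1],u[0]])
l,r,t,b=(L@v).mean(),(Rr@v).mean(),(T@u).mean(),(B@u).mean()
print("len",b-t,"wid",r-l,L@v,Rr@v,T@u,B@u); ctr=u*(t+b)/2+v*(l+r)/2; print(ctr)
o=telemetry.get_obs(); print(tool_delta([ctr[0]/1e3,ctr[1]/1e3,.16],o),yaw(o))
```

```text
angles 29.165967028684584 28.469016315581165 29.353238820534386 27.993800009062596
len 126.281478586133 wid 57.66759099651205 [-127.62832272 -127.67083021 -126.05704945] [-69.70575466 -69.72850775 -68.91916699] [474.01331941 473.7259404  473.38871281] [600.15414649 599.58421333 600.23404855]
[519.86323788 166.16297345]
[118.3   9.   27.4] 119.3372353473506
```

Request:
{"method": "apply_moves", "body": {"moves": [[[6,1,0,0.5],[12,1,0,0.3],[16,1,0,0],[18,1,0,0],[18,1,0,0],[16,1,0,0],[12,1,0,0],[8,1,0,0],[4,0,0,0],[0,0,0,0]]]}}

```text
clock: 11.3
eef_pos: [0.5202, 0.1699, 0.1876]
tool_rot: [0.51, 0.859, -0.008, -0.032]
ft_force: [0.7, 0.6, -2.4]
grip_width: 0.0601
```

Run:
```python
from h import *
o=telemetry.get_obs(); print(o["clock"],o["eef_pos"],o["ft_force"],yaw(o),tool_delta([.520,.166,.10],o)); print(R.from_quat(o["tool_rot"]).as_matrix()[2])
```

```text
11.3 [0.52016679 0.16987059 0.18756494] [ 0.71241712  0.62880762 -2.36586706] 118.5589536591845 [-7.3  2.1 87.3]
[ 0.04580587 -0.04633376 -0.99787525]
```

Request:
{"method": "apply_moves", "body": {"moves": [[[-2,0,5,0],[-2,1,9,0],[-1,1,10,0],[-1,0,10,0],[-1,0,10,0],[0,0,10,0],[0,0,10,0],[0,0,8,0],[0,0,3,0],[0,0,0,0]]]}}

```text
clock: 12.3
eef_pos: [0.5202, 0.1627, 0.1031]
tool_rot: [0.512, 0.858, -0.01, -0.033]
ft_force: [-0.0, -0.1, -1.5]
grip_width: 0.0603
```

Run:
```python
from h import *
o=telemetry.get_obs(); print(o["clock"],o["eef_pos"],o["ft_force"],yaw(o),tool_delta([.520,.166,.079],o)); print(R.from_quat(o["tool_rot"]).as_matrix()[2])
for n in("wrist","scene"):
    c=cams.camera(n); pickle.dump(c,open(n+"5.pkl","wb")); cv2.imwrite(f"pics/{n}5.png",c["color"][:,:,::-1])
s=cv2.imread("pics/scene5.png")[130:270,310:450]; w=cv2.imread("pics/wrist5.png")
cv2.imwrite("pics/c5.png",np.hstack([cv2.resize(s,(400,400)),w[:, 200:440][:400]]))
```

```text
12.3 [0.5201752  0.16265425 0.10306119] [-0.02644217 -0.05428427 -1.53454695] 118.2922499612095 [ 1.9  2.7 24.1]
[ 0.04584388 -0.05090387 -0.99765081]
```

View pics/c5.png

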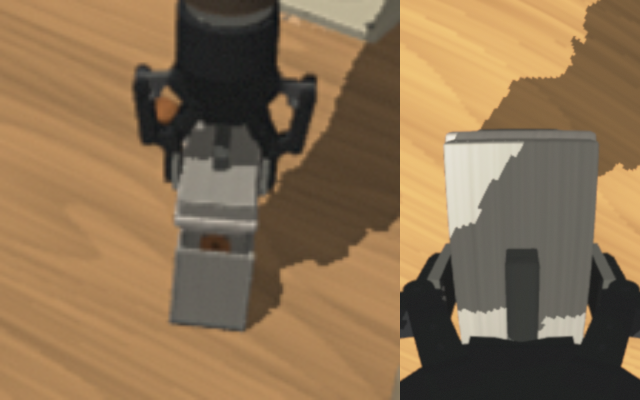

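The scene crop shows the lid square above the tin, with a small visible gap. I'll correct the last few millimetres and go down slowly.

Request:
{"method": "apply_moves", "body": {"moves": [[[1,1,1,0],[1,1,1,0],[0,1,2,0],[0,0,2,0],[0,0,2,0],[0,0,2,0],[0,0,2,0],[0,0,2,0],[0,0,0,0],[0,0,0,0]]]}}

```text
clock: 13.4
eef_pos: [0.5229, 0.167, 0.0904]
tool_rot: [0.512, 0.858, -0.008, -0.031]
ft_force: [-0.9, -0.0, -2.4]
grip_width: 0.0606
```

Run:
```python
from h import *
o=telemetry.get_obs(); print(o["clock"],o["eef_pos"],o["ft_force"],o["ft_torque"],yaw(o),tool_delta([.520,.166,.079],o)); print(R.from_quat(o["tool_rot"]).as_matrix()[2])
```

```text
13.4 [0.52290121 0.16704373 0.09035379] [-0.89749618 -0.04455526 -2.3965499 ] [-0.06915359 -0.03996133  0.02478052] 118.31847913975696 [-0.1 -2.5 11.5]
[ 0.04474324 -0.04581143 -0.99794757]
```

Request:
{"method": "apply_moves", "body": {"moves": [[[0,-1,0.5,0],[0,-1,1,0],[0,0,1,0],[0,0,1,0],[0,0,1,0],[0,0,1,0],[0,0,1,0],[0,0,1,0],[0,0,0,0],[0,0,0,0]]]}}

```text
clock: 14.4
eef_pos: [0.5206, 0.1662, 0.0825]
tool_rot: [0.512, 0.858, -0.008, -0.031]
ft_force: [-0.1, 0.3, -1.2]
grip_width: 0.0606
```

Run:
```python
from h import *
o=telemetry.get_obs(); print(o["clock"],o["eef_pos"],o["ft_force"],o["ft_torque"],yaw(o),tool_delta([.520,.166,.079],o)); print(R.from_quat(o["tool_rot"]).as_matrix()[2])
```

```text
14.4 [0.52061912 0.16615944 0.08248708] [-0.0776003   0.31589474 -1.21499223] [-0.04304737 -0.09318225 -0.0791467 ] 118.3182664527539 [-0.  -0.5  3.5]
[ 0.04468544 -0.04544173 -0.99796706]
```

The pan is about 8 mm inside with no side force.

Request:
{"method": "apply_moves", "body": {"moves": [[[0,0,1,0],[0,0,1,0],[0,0,1,0],[0,0,1,0],[0,0,1,0],[0,0,1,0],[0,0,0,0],[0,0,0,0],[0,0,0,0],[0,0,0,0]]]}}

```text
clock: 15.4
eef_pos: [0.5207, 0.1663, 0.08]
tool_rot: [0.512, 0.858, -0.007, -0.03]
ft_force: [-2.6, -0.4, 0.8]
grip_width: 0.0604
```

Run:
```python
from h import *
o=telemetry.get_obs(); print(o["clock"],o["eef_pos"],o["ft_force"],o["ft_torque"],yaw(o)); print(R.from_quat(o["tool_rot"]).as_matrix()[2])
c=cams.camera("scene"); cv2.imwrite("pics/s6.png",cv2.resize(c["color"][130:270,310:450,::-1],None,fx=4,fy=4))
```

```text
15.4 [0.52071196 0.16627772 0.08004725] [-2.64493305 -0.42918802  0.82691182] [-0.16061936  0.0542652  -0.00916099] 118.31793584633891
[ 0.04338163 -0.04245936 -0.99815592]
```

View pics/s6.png

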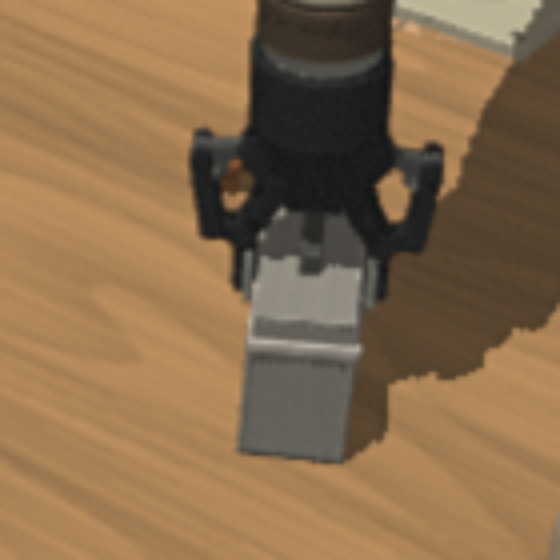

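The rim has met the tin's edge: the wrist force rose about 3 N and the scene crop shows the gap closed. I'll press a little to level it.

Request:
{"method": "apply_moves", "body": {"moves": [[[0,0,1.5,0],[0,0,1.5,0],[0,0,1.5,0],[0,0,1.5,0],[0,0,1.5,0],[0,0,1.5,0],[0,0,1.5,0],[0,0,1.5,0],[0,0,0,0],[0,0,0,0]]]}}

```text
clock: 16.45
eef_pos: [0.521, 0.1664, 0.0801]
tool_rot: [0.512, 0.859, -0.005, -0.026]
ft_force: [0.5, -0.9, -1.8]
grip_width: 0.0603
```

Run:
```python
from h import *
o=telemetry.get_obs(); print(o["clock"],o["eef_pos"],o["ft_force"],o["ft_torque"],yaw(o)); print(R.from_quat(o["tool_rot"]).as_matrix()[2])
```

```text
16.45 [0.52097695 0.16642099 0.08006127] [ 0.50427549 -0.93296639 -1.79459249] [-0.013999   -0.0491982  -0.01970365] 118.33560439835948
[ 0.03947648 -0.03511859 -0.99860317]
```

Request:
{"method": "apply_moves", "body": {"moves": [[[0,0,0,0],[0,0,0,0],[0,0,0,0],[0,0,0,0],[0,0,0,0],[0,0,0,0],[0,0,0,0],[0,0,0,0],[0,0,0,0],[0,0,0,0]]], "hand": 1}}

```text
clock: 17.45
eef_pos: [0.5216, 0.1666, 0.0793]
tool_rot: [0.512, 0.859, -0.005, -0.026]
ft_force: [-0.0, -0.6, -0.4]
grip_width: 0.085
```

Request:
{"method": "apply_moves", "body": {"moves": [[[0,0,-4,0],[0,0,-8,0],[0,0,-14,0],[0,0,-16,0],[0,0,-16,0],[0,0,-14,0],[0,0,-8,0],[0,0,-4,0],[0,0,0,0],[0,0,0,0]]]}}

```text
clock: 18.45
eef_pos: [0.5261, 0.165, 0.17]
tool_rot: [0.512, 0.859, -0.004, -0.025]
ft_force: [-0.2, 0.1, -0.5]
grip_width: 0.0852
```

Run:
```python
from h import *
o=telemetry.get_obs(); print(o["clock"],o["eef_pos"],o["ft_force"],o["ft_torque"],yaw(o)); print(R.from_quat(o["tool_rot"]).as_matrix()[2])
c=cams.camera("scene"); s=cv2.resize(c["color"][130:270,310:450,::-1],(400,400))
c=cams.camera("wrist"); pickle.dump(c,open("w7.pkl","wb")); cv2.imwrite("pics/c7.png",np.hstack([s,c["color"][:,140:500,::-1]]))
```

```text
18.45 [0.52612286 0.16498268 0.17004441] [-0.20437153  0.12094665 -0.51277448] [ 0.04594558 -0.04543232  0.0241115 ] 118.33432810758818
[ 0.03931908 -0.03310766 -0.99867807]
```

View pics/c7.png

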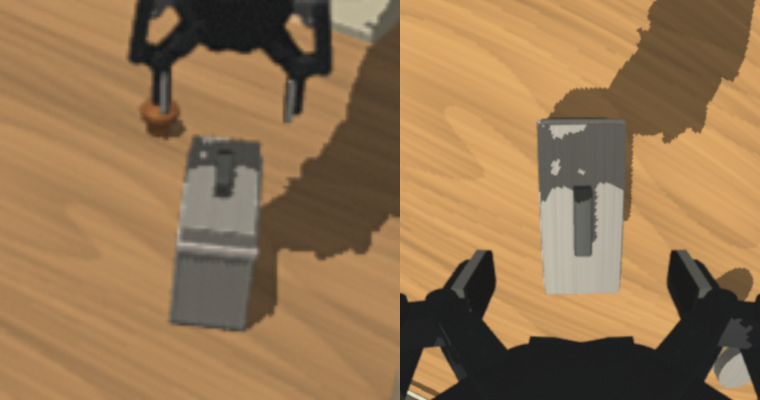

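Both lids are seated on the tin with the outer one still nested. The handle is at about column 323, rows 185–256 of the wrist picture.

Run:
```python
from h import *
c=pickle.load(open("w7.pkl","rb")); hsv=cv2.cvtColor(c["color"],cv2.COLOR_RGB2HSV)
m=(hsv[...,1]<62).astype(np.uint8); m[:,:270]=0;m[:,372:]=0;m[:112]=0;m[300:]=0
m=cv2.morphologyEx(m,cv2.MORPH_OPEN,np.ones((9,9),np.uint8)); ys,xs=np.nonzero(m); print(xs.min(),xs.max(),ys.min(),ys.max())
r=rect(onplane(c,np.c_[xs,ys],.099,True)); print("lid",r,tool_delta([r[0]/1e3,r[1]/1e3,.119]))
h=onplane(c,[(315,200),(332,200),(314,255),(331,255)],.115,True)*1000;print(h)
hc=h.mean(0); print(hc,tool_delta([*(onplane(c,(323.3,221),.115,True)[0]),.119]))
```

```text
278 364 118 293
lid [518.8 165.7 126.2  56.3  28.2] [ 2.1 -4.2 51. ]
[[509.04766474 155.04513301]
 [504.21860861 164.25233325]
 [542.06365732 171.83119608]
 [537.01531578 181.66344289]]
[523.08631161 168.19802631] [ 2.4 -4.2 51. ]
```

Request:
{"method": "apply_moves", "body": {"moves": [[[1,-1,5,0],[1,-2,7,0],[0,-1,8,0],[0,0,8,0],[0,0,7,0],[0,0,5,0],[0,0,3,0],[0,0,1,0],[0,0,0,0],[0,0,0,0]]]}}

```text
clock: 19.55
eef_pos: [0.5166, 0.1652, 0.1189]
tool_rot: [0.512, 0.859, -0.007, -0.028]
ft_force: [-0.6, 0.2, 0.5]
grip_width: 0.0855
```

Run:
```python
from h import *
o=telemetry.get_obs(); print(o["clock"],o["eef_pos"],o["ft_force"],yaw(o),tool_delta([.519,.166,.119],o)); print(R.from_quat(o["tool_rot"]).as_matrix()[2])
```

```text
19.55 [0.5166293  0.16515077 0.11889962] [-0.57926247  0.23901753  0.53325673] 118.3302444177903 [-0.4  2.5 -0.2]
[ 0.04073315 -0.03994449 -0.9983713 ]
```

Request:
{"method": "apply_moves", "body": {"moves": [[[0,1,0,0],[0,1,0,0],[0,0,0,0],[0,0,0,0],[0,0,0,0],[0,0,0,0],[0,0,0,0],[0,0,0,0],[0,0,0,0],[0,0,0,0]]], "hand": -1}}

```text
clock: 20.55
eef_pos: [0.5197, 0.1665, 0.1203]
tool_rot: [0.512, 0.859, -0.006, -0.027]
ft_force: [-0.5, 0.0, 0.4]
grip_width: 0.0101
```

Request:
{"method": "apply_moves", "body": {"moves": [[[0,0,0,0],[0,0,0,0],[0,0,0,0],[0,0,0,0],[0,0,0,0],[0,0,0,0],[0,0,0,0],[0,0,0,0],[0,0,0,0],[0,0,0,0]]]}}

```text
clock: 21.55
eef_pos: [0.5197, 0.1665, 0.1203]
tool_rot: [0.512, 0.859, -0.006, -0.027]
ft_force: [0.4, -0.1, 0.2]
grip_width: 0.01
```

Run:
```python
from h import *
o=telemetry.get_obs(); print(o["clock"],o["eef_pos"],o["ft_force"],o["ft_torque"],yaw(o),o["grip_width"]); M=R.from_quat(o["tool_rot"]).as_matrix();print(M[2],M.T@[0,0,20])
```

```text
21.55 [0.5196714  0.16649222 0.12033628] [ 0.41866179 -0.11065841  0.16571232] [-0.0180047   0.00762155  0.0099916 ] 118.33761075660551 0.010043551178274445
[ 0.03996112 -0.0367337  -0.99852579] [  0.79922242  -0.734674   -19.97051571]
```

Request:
{"method": "apply_moves", "body": {"moves": [[[0,0,-2,0],[0,0,-3,0],[0.2,-0.2,-4,0],[0.2,-0.2,-5,0],[0.2,-0.2,-5,0],[0.2,-0.2,-5,0],[0.2,-0.2,-5,0],[0.2,-0.2,-5,0],[0.2,-0.2,-3,0],[0,0,-1,0]]]}}

```text
clock: 22.55
eef_pos: [0.5196, 0.1663, 0.1617]
tool_rot: [0.512, 0.859, -0.006, -0.027]
ft_force: [0.2, 0.0, -1.4]
grip_width: 0.0099
```

Request:
{"method": "apply_moves", "body": {"moves": [[[0.2,-0.2,-5,0],[0.4,-0.4,-8,0],[0.4,-0.4,-10,0],[0.4,-0.4,-10,0],[0.4,-0.4,-10,0],[0.4,-0.4,-8,0],[0.2,-0.2,-5,0],[0,0,-2,0],[0,0,0,0],[0,0,0,0]]]}}

```text
clock: 23.55
eef_pos: [0.5196, 0.1663, 0.2259]
tool_rot: [0.512, 0.859, -0.005, -0.026]
ft_force: [-0.5, 1.1, -0.2]
grip_width: 0.0103
```

Run:
```python
from h import *
o=telemetry.get_obs(); print(o["clock"],o["eef_pos"],o["ft_force"],o["grip_width"],o["joint_vel"]); M=R.from_quat(o["tool_rot"]).as_matrix();print(M[2])
c=cams.camera("scene"); s=cv2.resize(c["color"][90:270,290:470,::-1],(400,400))
c=cams.camera("top"); pickle.dump(c,open("t8.pkl","wb"));cv2.imwrite("pics/c8.png",np.hstack([s,cv2.resize(c["color"][100:300,170:370,::-1],(400,400))]))
```

```text
23.55 [0.51957227 0.16629199 0.22594448] [-0.51491141  1.05039998 -0.20968181] 0.01032398923396432 [ 0.00060001  0.00030642 -0.00055254  0.00222718 -0.00080909  0.00067401]
[ 0.03969052 -0.03559712 -0.99857774]
```

View pics/c8.png

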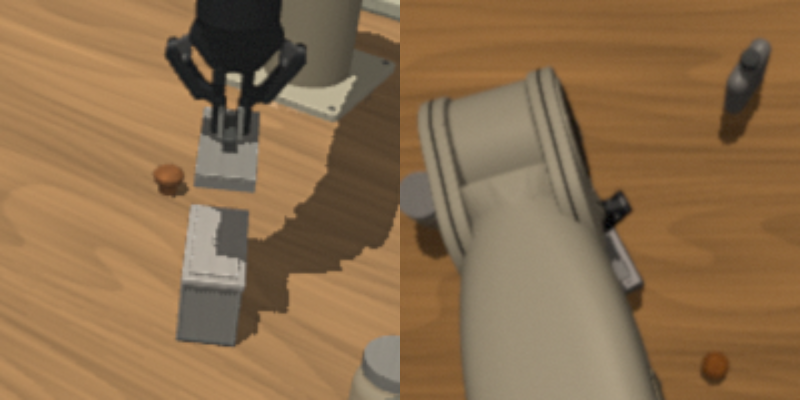

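The outer lid is held level about 10.5 cm up. The inner lid lies flat in the tin with its panel showing, and the knob, flask and jar look unmoved.

```bash
python3 -c "
from workcell import workorder; print(workorder.job_done())"
```

```text
the job is handed in; nothing more can be done
None
```

The job is done and handed in at about 23.6 s of the 54 s. I gripped the nested pair across the inner rim, seated it in the tin, then took the outer lid by its handle and lifted it straight up. The arm is still holding it. The hand-in gives no verdict.

**Last checks:**
- **Outer lid:** it is 10.6 cm above its nested place, over the tin to within a few mm. The arm was still. The gripper reads 10.3 mm on the 12 mm handle, in line with its 1.5 mm under-reading on the rim.
- **Inner lid:** in the last scene view it lies flat in the tin. The tool height when it seated was within about 1 mm of what the given sizes predict.
- **Tin and bystanders:** in the last views I saw no sign that the tin, flask, jar or knob had moved. I judged this by eye and did not measure it again. The yellow look-alike was not touched; it is outside those last crops.

**What disagreed:**
- **Tool tilt:** the tool drifted to about 0.05 rad off vertical over the run. That is within the 0.2 rad limit for the outer lid, but not perfectly level.
- **Lid along the grip:** two readings of where the lid sat along the jaws differed by about 3 mm. I aimed between them, and the lid went in with only a small side force (under 3 N).
- **Last wrist force:** the final vertical reading (−0.2 N) was smaller than the lid's weight. The reading partway through the lift (−1.4 N) did fit, and the noise is about 1 N, so I relied on the picture and the grip width.

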